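Gauge a milled slide bar under the fixture's bridge

TASK

Gauge the slide bar whose upright lug stands at its tail end: first draw the gauge's sliding jaw back most of the way, then lay the bar in the open bay of the guide, narrow tongue towards the bridge, and slide it under the bridge until the tongue is fully home against the end stop. Finally slide the jaw gently shut until its sprung blade firmly presses the tongue against the fixed jaw, and leave it closed there. Leave the other bar, with its lug in the middle, where it lies.

Things in the scene. Friction and masses are not known exactly. Their poses are not given: they have to be found in the camera images.
- fixture: Gauging fixture, fixed to the table: dark steel plate 12 mm thick (x -60..60, y -165..155 mm; wing x -155..-60, y 77..147 carries the sliding jaw). Origin under the plate on the guide's centre line; the bar slides to +y. Aluminium guide walls stand on the plate, tops at z = 26: open bay y -130..-30, 44 mm wide inside; funnel y -30..0; throat y 0..90, 32 mm wide.
- bridge (a point): Centre of the bridge's underside, 30 mm over the table (18 mm over the guide floor), fixture x 0, y 52.5 mm. The bridge is an aluminium block across the throat, fixture x -44..44, y 30..75, z 30..44 mm; the bar's foot passes under it, its lug does not. Axes are the fixture's.
- bay (a point): Point on the guide floor (12 mm over the table) where the bar's origin lies when it is laid in the open bay: fixture x 0, y -60 mm. The bar's tongue then ends 15 mm short of the bridge.
- stop (a point): Foot of the steel end stop's face (stop 40 mm wide, z to 36 mm), on the guide floor and centre line: fixture x 0, y 130 mm. The bar's nose point is here when home (the bar's origin then is at fixture y 55 mm).
- jaw_opening (a joint): Opening of the sliding jaw in m: 0 = shut on the fixed jaw, 0.05 = fully drawn back (towards fixture -x). At 0.016 the blade just touches the tongue; closing further compresses its spring. Light friction (about 2.5 N); it stays where it is left. It starts nearly shut, which blocks the tongue's place.
- jaw_tab (a point): Grip point in the sliding jaw's upright thumb tab: steel, 14 mm (fixture x) by 24 mm (fixture y), z 36..80 mm over the table. The point is on the tab's centre, 62 mm over the table, fixture y 112 mm, x = -53 mm minus the opening. The carriage under it is 30 mm wide, top at z = 36. Axes are the fixture's.
- jaw_tip: Contact blade of the sliding jaw (steel, 26 mm wide, z 14..34 mm), spring-mounted on the carriage: it yields up to 5 mm, about 2 N per mm. Origin at table height, fixture y 112 mm, x = minus the opening while unpressed; its contact face lies 10 mm from it towards fixture +x. The fixed jaw is part of the fixture: contact face at fixture x = +10, y 98..126 mm, z to 34.
- bar: The bar to gauge: loose milled aluminium bar, 150 mm long (own y), about 0.17 kg. Foot 28 mm wide and 12 mm high for y -75..40; narrow tongue 16 mm wide and 12 mm high for y 40..75 (nose end). Upright lug at the tail: 16 mm (x) by 20 mm (y), centred at y = -63 mm, from the foot up to z = 58 mm. Origin at the centre of the underside.
- bar_lug (a point): Grip point in the bar's lug: x 0, y -63, z 42 mm in the bar's frame, 16 mm under the lug's top. Axes are the bar's.
- bar_nose (a point): Middle of the tongue's end, at the underside: x 0, y 75, z 0 mm in the bar's frame.
- other_bar: The other bar: same foot and tongue, but its lug stands near the middle (y = -5 mm), so it would not pass the bridge. Not to be used.
Mind the look-alikes: they are no part of the job. What is shaped like the bar but purple or yellow is not meant.

How it is judged (in metres and radians):
On the way, in this order (a step that is already met when the one before it is completed fails the run):
1. the sliding jaw has been drawn back at least 25 mm (value of joint jaw_opening above 0.025 m), for 0.1 s.
2. the bar is down in the open bay, level, tongue towards the bridge and not yet home (z of bar in the frame of fixture below 0.018 m and y of bar in the frame of fixture below -0.02 m and x of bar in the frame of fixture between -0.012 and 0.012 m and y of bar_nose in the frame of fixture above -0.05 m and angle between bar's own z axis and vertical below 0.1 rad), for 0.05 s.
3. the bar has been slid under the bridge, its tongue home against the end stop (y of bar_nose in the frame of fixture above 0.1275 m and z of bar_nose in the frame of fixture below 0.016 m and x of bar_nose in the frame of fixture between -0.005 and 0.005 m and angle between the y axis of bar and the y axis of fixture, either way round below 0.08 rad and angle between bar's own z axis and vertical below 0.06 rad), for 0.2 s.
4. the sliding jaw presses the tongue against the fixed jaw with over 2 N (all of step 3 and contact force between jaw_tip and bar above 2 N and value of joint jaw_opening below 0.017 m), for 0.2 s.
At the end, for the whole second after the job is handed in: The bar lies flat and still in the guide, nose within 2.5 mm of the stop and 5 mm of the centre line, in line within 0.08 rad; the jaw is closed on the tongue (opening under 17 mm, blade pressing over 0.5 N); the other bar is within 30 mm of its start (all of step 3 and value of joint jaw_opening below 0.017 m and contact force between jaw_tip and bar above 0.5 N and linear speed of bar below 0.01 m/s and distance of other_bar from where it was at the start of the episode below 0.03 m); the robot touches nothing.
It fails at once if the jaw is jammed on the bar with more than 40 N (contact force between jaw_tip and bar above 40 N).
It fails at once if the other bar is moved more than 30 mm (distance of other_bar from where it was at the start of the episode above 0.03 m).
It also fails if it takes over 54 s, if anything falls off the work surface, if the arm or the gripper's body presses on something with over 40 N, if the wrist force passes 120 N, or if a joint passes its speed limit or range.

ROBOT

A 6-joint arm with a two-finger parallel gripper is mounted at the origin on the work surface. World frame = base frame: x ahead of the robot, y to its left, z up, the work surface at z = 0. Lengths are in mm, angles in rad, forces in N, time in s.
With the tool pointing down it reaches from about 350 to 975 mm from the base axis. Payload 7.1 kg.
Tool frame: the origin (TCP) lies at the very end of the fingers, on their centre line; the grasp point (between the pads) lies 19 mm behind it; z points along the fingers, y is the line along which they close (so a half turn about z gives the same grasp; the last joint's range is limited). The gripper opens to 88 mm and grips with 3 to 60 N. Pads are 20 mm wide; open, the fingers measure 115 mm over their backs; the gripper's body (75 mm by 178 mm) begins 61 mm behind the grasp point.
Start: joints at [1.259, 0.423, 1.63, -0, 1.089, -0.019], TCP at [180.365, 598.392, 222.675] pointing down, gripper open.
Joint ranges: [-3, 3], [-0.9, 2.11], [0.09, 2.58], [-1.31, 4.45], [0.11, 2.69], [-2.54, 2.54]. Speed limits (rad/s): [2.39, 2.39, 3.01, 3.14, 3.14, 3.14].

INTERFACE

Orientations are given as a rotation vector (axis times angle).
In Python, from workcell import ctrl, optics gives the robot as it stands.
- The arm moves only by the shell command python3 -m jog 'ROWS'. ROWS is JSON, a list of rows, each a list of 7 numbers: the shift along the tool's x, y, z in units of 40 mm (1.0 is 40 mm), then the turn, a rotation vector about the tool's x, y, z in units of 6 degrees (1.0 is 6 degrees), then the opening, from 0 (shut) to 1 (fully open). A call has 1 to 20 rows; each row shifts and turns the commanded pose from where the row before left it, along the tool's axes as they then stand; what a row does not reach is not made up. A row lasts 1/10 s, in which the tool goes at most 50 mm and 8.59 degrees, less where a joint would pass 70% of its speed; a pose out of reach is approached as far as the arm can. A call is refused whole if a number of a shift passes 1 or a number of a turn 1, either way. A call with a gripper value outside its range is refused whole. The fingers move at their own pace and stop on an object; the grip force is fixed at half the most. Time passes only in rows, so rows that do not move let the fingers close. It gives the time, the measured TCP pose, the force, the opening and the grip force at its end, in the units of the state.
- ctrl.get_obs(): the state, without advancing time (a new reading comes with each control period).
- optics.get_image(name): name is "scene" or "top" or "wrist"; returns the picture (384x512x3 uint8, red, green, blue); there is no depth.
- optics.camera_model(name): a dict with "fov_y" (degrees; the focal length in pixels is half the picture's height over the tangent of half this angle, whatever the lens; pixels are square), "cx", "cy" (the principal point, pixels), "k1" (the pictures are not rectified: a ray, as slopes to the right and down, at radius r is drawn at 1 + k1 r^2 times it, then the intrinsics apply), "view" (4x4, takes a point from world to camera coordinates); the wrist camera has in their place "hand_eye" (4x4, takes a point from camera to tool coordinates, whose origin is the TCP and whose axes are the flange's). Camera axes: x right, y up, looking along -z (the intrinsics and any distortion apply to the point x, -y, -z); pixel columns grow to the right and rows downward; lengths in mm; the calibration is good to about 2 mm. A picture is of the moment at which its call begins: read the wrist's pose just before it. camera_model takes no time and is no camera call.
- ctrl.close_job(): hands the job in; it is judged then, once.
Trained networks look in the newest picture that a camera, given by its name, has taken for a name from the list of things; names that differ only in an ending like _2 or _b are one class to them, and where a whole thing is asked for, a point or a joint stands for the part that bears it (a point fixed in the world has none). Each returns a list of dicts, best first, with "conf" (0 to 1); they miss things now and then, are a little off and sometimes report something else, mostly with a low value. They report only what shows in the picture. A call takes as long as a camera call. They do not tell look-alikes from the thing itself.
- optics.masks_of(target, camera): "pixels" (384x512 bool, what is visible of it) and "extent" ([centre column, centre row, width, height] in pixels, round what is visible of it).
The state is a dict: "t": time; "qpos": joint angles; "qvel": joint speeds; "joint_torque": joint torques, N m; "ee_pos": TCP position; "orientation": TCP orientation; "ft_force": force on the tool from outside, world axes, zero at the start; "moment": the same for the moment, N m; "width": finger opening in mm; "grasp_force": force on a finger pad.
Only numpy, scipy, OpenCV 4.12 (cv2) and the standard library are available. Lean on these libraries where they do the work, as an engineer would, in place of code of your own. Each camera call takes 0.05 s, during which the arm holds its last target. There are 200 camera calls.

## Working session

There is one attempt and no reset: what is moved stays moved. The work goes in short steps, Python scripts to look and compute and a shell command to move; the robot and the scene stay as the last step left them, time stands still between calls to the robot, and variables do not carry over. Pictures are saved under pics/ and viewed, at most 10 in all, crops included, and the job is handed in when it is done.

```bash
mkdir -p pics; ls
python3 - <<'E'
from workcell import ctrl, optics
import cv2,numpy as np
o=ctrl.get_obs();print({k:np.round(v,3).tolist() for k,v in o.items()})
ims=[]
for n in("scene","top"):
    im=optics.get_image(n);ims.append(im);np.save(f"pics/{n}0.npy",im)
    print(n,{k:np.round(v,4).tolist() for k,v in optics.camera_model(n).items()})
cv2.imwrite("pics/top0.png",cv2.resize(ims[1][:,:,::-1],(800,600),interpolation=cv2.INTER_CUBIC))
cv2.imwrite("pics/scene0.png",cv2.resize(ims[0][:,:,::-1],(800,600),interpolation=cv2.INTER_CUBIC))
for c in("top","scene"):
  for t in("fixture","bar","other_bar","jaw_tab","jaw_tip"):
    for m in optics.masks_of(t,c): print(c,t,round(m["conf"],2),np.round(m["extent"],1),m["pixels"].sum())
print({k:np.round(v,4).tolist() for k,v in optics.camera_model("wrist").items()})
E
```

```text
pics
{'t': 0.0, 'qpos': [1.259, 0.424, 1.631, -0.0, 1.089, -0.019], 'qvel': [0.001, -0.001, -0.001, -0.0, -0.0, -0.002], 'joint_torque': [-0.001, -54.461, -27.368, 0.064, 0.023, -0.0], 'ee_pos': [180.187, 597.884, 221.883], 'orientation': [-0.458, -3.108, 0.002], 'ft_force': [-0.827, -0.175, -0.053], 'moment': [-0.021, -0.001, 0.052], 'grasp_force': 0.0, 'width': 87.659}
scene {'fov_y': 43.0697, 'cx': 257.8959, 'cy': 187.3768, 'k1': -0.1921, 'view': [[0.7961, 0.6052, 0.0082, -429.8841], [-0.523, 0.681, 0.5125, 330.8552], [0.3046, -0.4123, 0.8586, -1657.9434], [0.0, 0.0, 0.0, 1.0]]}
top {'fov_y': 51.0944, 'cx': 253.2026, 'cy': 192.8711, 'k1': 0.0182, 'view': [[-0.1118, -0.9937, -0.0008, -30.9642], [0.9726, -0.1096, 0.2048, -608.748], [-0.2036, 0.0221, 0.9788, -879.1176], [0.0, 0.0, 0.0, 1.0]]}
top fixture 0.75 [165.4 226.8 134.1 118.3] 7593
top bar 0.94 [329.5 186.4  63.4  20.1] 676
top bar 0.7 [403.7 228.9  72.8  11.5] 764
top bar 0.65 [369.  124.9  50.3  49.6] 675
top bar 0.41 [120.6 235.4  22.   40.5] 594
top other_bar 0.63 [327.  252.2  71.2  20.9] 732
top jaw_tab 0.57 [120.8 236.   22.7  39.2] 610
top jaw_tip 0.45 [117.4 220.2  17.3  18.4] 120
scene fixture 0.93 [292.8 155.1  76.4 101.1] 4034
scene bar 0.94 [141.8 264.7  46.7  41.8] 595
scene bar 0.84 [214.3 251.5  37.8  43.7] 543
scene bar 0.83 [228.8 314.2  60.   13.4] 621
scene other_bar 0.57 [176.4 213.   36.9  39.6] 482
scene jaw_tab 0.56 [301.1 119.3  27.5  22.4] 327
scene jaw_tab 0.18 [295.9 155.4  74.  102.1] 3894
scene jaw_tip 0.51 [314.4 125.8  10.5   8.9] 72
{'fov_y': 62.3023, 'cx': 258.8109, 'cy': 193.698, 'k1': -0.003, 'hand_eye': [[0.0008, 0.9677, 0.2523, 69.8365], [1.0, -0.0007, -0.0006, -0.2501], [-0.0004, 0.2523, -0.9677, -161.8305], [0.0, 0.0, 0.0, 1.0]]}
```

View pics/top0.png

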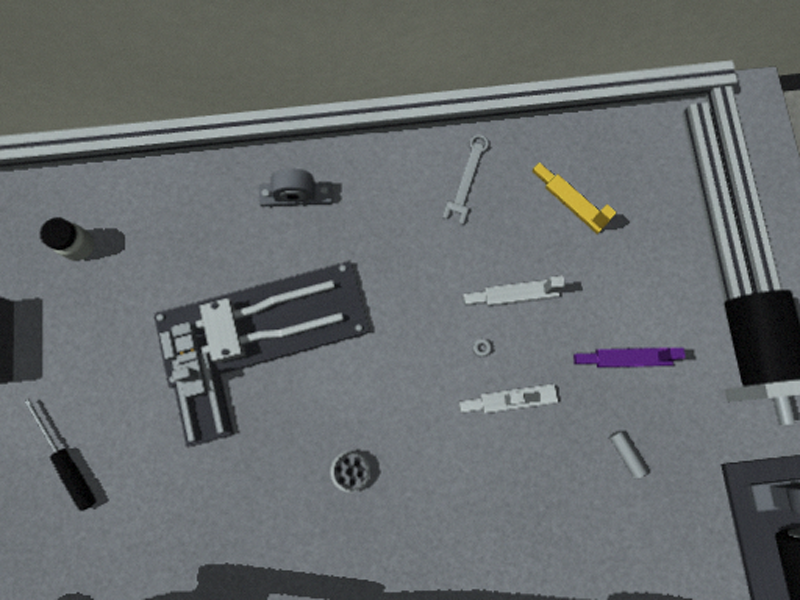

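View pics/scene0.png

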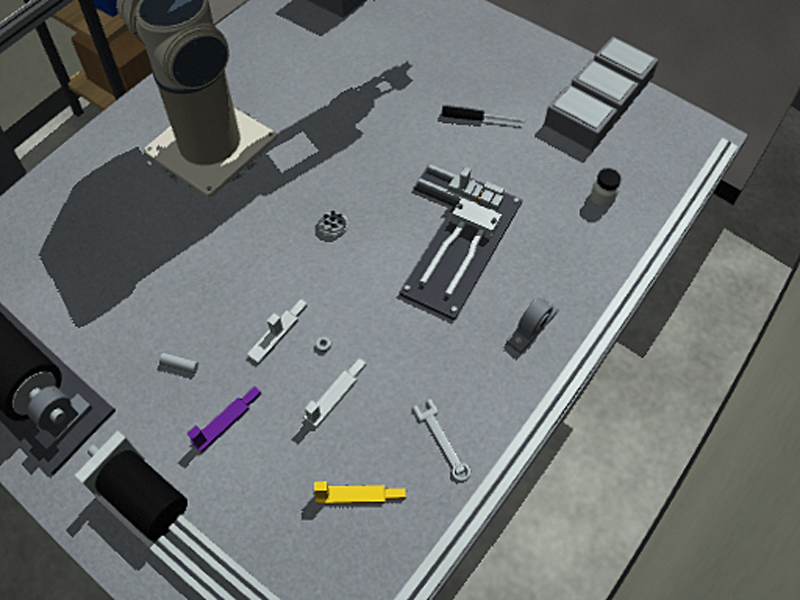

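The candidates in top.png (800-px scale) are:
- (515,291): aluminium bar with the lug at its tail end. This is the one I want.
- (510,399): aluminium bar with a mid lug, the "other bar".
- (635,357): purple look-alike.
- (575,197): yellow look-alike.

The fixture is at (265,350), with the guide opening to the right and the jaw wing pointing down.

```bash
cat > h.py <<'E'
import numpy as np, cv2
from scipy.optimize import minimize
from scipy.spatial.transform import Rotation as R
from workcell import ctrl, optics
def bx(x0,x1,y0,y1,z0,z1): return np.array([[x,y,z] for x in(x0,x1) for y in(y0,y1) for z in(z0,z1)],float)
BAR=[bx(-14,14,-75,40,0,12),bx(-8,8,40,75,0,12),bx(-8,8,-73,-53,12,58)]
FIX=[bx(-60,60,-165,155,0,12),bx(-155,-60,77,147,0,12),bx(-44,44,30,75,30,44)]
TAB=lambda o:[bx(-60-o,-46-o,100,124,36,80)]
def view(n,o=None):
    m=optics.camera_model(n)
    if n!="wrist": return m,np.array(m["view"])
    o=o or ctrl.get_obs()
    T=np.eye(4);T[:3,:3]=R.from_rotvec(o["orientation"]).as_matrix();T[:3,3]=o["ee_pos"]
    return m,np.linalg.inv(T@np.array(m["hand_eye"]))
def proj(P,mv):
    m,V=mv;c=np.c_[P,np.ones(len(P))]@V.T
    s=np.c_[c[:,0],-c[:,1]]/-c[:,2:3]
    s=s*(1+m["k1"]*(s**2).sum(1,keepdims=True))
    return s*192/np.tan(np.radians(m["fov_y"]/2))+[m["cx"],m["cy"]]
def unproj(uv,z,mv):
    m,V=mv
    f=lambda p:((proj(np.array([[p[0],p[1],z]]),mv)[0]-uv)**2).sum()
    return minimize(f,[500,300],method="Nelder-Mead").x
def place(P,p):
    c,s=np.cos(p[2]),np.sin(p[2])
    return np.c_[P[:,0]*c-P[:,1]*s+p[0],P[:,0]*s+P[:,1]*c+p[1],P[:,2]+(p[3] if len(p)>3 else 0)]
def sil(B,p,mv,k=4):
    a=np.zeros((384*k,512*k),np.uint8)
    for b in B:
        cv2.fillConvexPoly(a,cv2.convexHull(np.round((proj(place(b,p),mv)+.5)*k-.5).astype(np.int32)),255)
    return cv2.resize(a,(512,384),interpolation=cv2.INTER_AREA)/255.
def fit(B,p0,obs,sc=(15,15,.1)):
    obs=[(cv2.GaussianBlur(k.astype(float),(0,0),1.),mv) for k,mv in obs]
    def f(p): return sum(((cv2.GaussianBlur(sil(B,p,mv),(0,0),1.)-k)**2).sum()/k.sum() for k,mv in obs)
    s=np.vstack([np.zeros(3),np.diag(sc)])+p0
    r=minimize(f,p0,method="Nelder-Mead",options=dict(initial_simplex=s,xatol=.01,fatol=1e-5))
    return r.x,r.fun
E
cat > a.py <<'E'
from h import *
t,s=view("top"),view("scene")
optics.get_image("top");optics.get_image("scene")
near=lambda L,u:min(L,key=lambda m:np.hypot(m["extent"][0]-u[0],m["extent"][1]-u[1]))["pixels"]
bt,bs=near(optics.masks_of("bar","top"),(330,186)),near(optics.masks_of("bar","scene"),(214,251))
ft,fs=near(optics.masks_of("fixture","top"),(165,227)),near(optics.masks_of("fixture","scene"),(293,155))
b0=unproj(np.array([329.5,186.4]),10,t);f0=unproj(np.array([178,222]),10,t)
print(b0,f0)
for nm,B,p0,a,b in(("bar",BAR,[*b0,.1],bt,bs),("fix",FIX,[*f0,.1],ft,fs)):
    for ob in([(a,t)],[(b,s)],[(a,t),(b,s)]):
        print(nm,np.round(np.r_[fit(B,p0,ob)],3))
E
python3 a.py
```

```text
[ 607.57000446 -290.4563182 ] [560.83775531  90.49895607]
bar [ 6.06908e+02 -2.83717e+02  2.70000e-02  5.00000e-03]
bar [ 6.04945e+02 -2.83725e+02  6.00000e-03  4.80000e-02]
bar [ 6.06296e+02 -2.83835e+02  1.70000e-02  6.90000e-02]
fix [6.02625e+02 1.19677e+02 1.62000e-01 2.00000e-03]
fix [6.01759e+02 1.19179e+02 1.57000e-01 1.10000e-02]
fix [6.02083e+02 1.19379e+02 1.60000e-01 1.40000e-02]
```

The fits from both cameras agree: bar ≈ (606, -284, yaw 0.02), fixture ≈ (602, 119, yaw 0.16). I'll work out the move to a wrist view above the fixture.

```bash
cat > go.py <<'E'
# go.py x y z heading(rad of tool y): shift in present tool axes (units), turn units
from h import *; import sys
x,y,z,hd=map(float,sys.argv[1:5]);o=ctrl.get_obs();M=R.from_rotvec(o["orientation"]).as_matrix()
d=(np.array([x,y,z])-o["ee_pos"]);print("t",round(o["t"],2),"pos",np.round(o["ee_pos"],1),"F",np.round(o["ft_force"],1),"w",round(o["width"],1))
h=np.arctan2(M[1,1],M[0,1]);k=(h-hd+np.pi)%(2*np.pi)-np.pi
MF=R.from_euler("z",-0).as_matrix()
c,s=np.cos(hd),np.sin(hd);N=np.array([[-s,c,0],[c,s,0],[0,0,-1.]]) # final level tool axes
print("shift, present axes",np.round(M.T@d/40,3),"| final axes",np.round(N@d/40,3),"turn",np.round(R.from_matrix(M.T@N.T).as_rotvec(degrees=True)/6,3))
E
cat > fx.py <<'E'
# fixture coords -> world
import sys,numpy as np
F=(602.1,119.4,.16)
def fw(x,y): c,s=np.cos(F[2]),np.sin(F[2]);return F[0]+c*x-s*y,F[1]+s*x+c*y
if __name__=="__main__": print(*np.round(fw(*map(float,sys.argv[1:3])),2))
E
python3 go.py $(python3 fx.py -50 60) 200 .16
```

```text
t 0.9 pos [180.4 598.4 222.7] F [-0.5 -0.3 -0.1] w 87.4
shift, present axes [-11.771  -7.621   0.567] | final axes [-12.002   7.251   0.567] turn [ 0.    -0.    10.676]
```

```bash
python3 -m jog '[[-0.785,-0.508,0.038,0,0,0,1],[-0.785,-0.508,0.038,0,0,0,1],[-0.785,-0.508,0.038,0,0,0,1],[-0.785,-0.508,0.038,0,0,0,1],[-0.785,-0.508,0.038,0,0,0,1],[-0.785,-0.508,0.038,0,0,0,1],[-0.785,-0.508,0.038,0,0,0,1],[-0.785,-0.508,0.038,0,0,0,1],[-0.785,-0.508,0.038,0,0,0,1],[-0.785,-0.508,0.038,0,0,0,1],[-0.785,-0.508,0.038,0,0,0,1],[-0.785,-0.508,0.038,0,0,0,1],[-0.785,-0.508,0.038,0,0,0,1],[-0.785,-0.508,0.038,0,0,0,1],[-0.785,-0.508,0.038,0,0,0,1]]' | tail -c 400
python3 -m jog '[[0,0,0,0,0,0.89,1],[0,0,0,0,0,0.89,1],[0,0,0,0,0,0.89,1],[0,0,0,0,0,0.89,1],[0,0,0,0,0,0.89,1],[0,0,0,0,0,0.89,1],[0,0,0,0,0,0.89,1],[0,0,0,0,0,0.89,1],[0,0,0,0,0,0.89,1],[0,0,0,0,0,0.89,1],[0,0,0,0,0,0.89,1],[0,0,0,0,0,0.89,1],[0,0,0,0,0,0,1]]'
cat > w.py <<'E'
from h import *; import sys
o=ctrl.get_obs();mv=view("wrist",o);im=optics.get_image("wrist");n=sys.argv[1]
np.save(f"pics/{n}.npy",im);cv2.imwrite(f"pics/{n}.png",im[:,:,::-1])
for t in sys.argv[2:]:
    for m in optics.masks_of(t,"wrist"):
        print(t,round(m["conf"],2),np.round(m["extent"],1),m["pixels"].sum())
        if m["conf"]<.3: continue
        if t=="fixture": print(np.round(np.r_[fit(FIX,[602,119.4,.16],[(m["pixels"],mv)],(6,6,.03))],3))
        if t=="bar": print(np.round(np.r_[fit(BAR,[606.3,-283.8,.018],[(m["pixels"],mv)],(6,6,.03))],3))
np.save(f"pics/{n}_mv.npy",mv[1])
E
python3 go.py $(python3 fx.py -50 60) 200 .16; python3 w.py w1 fixture jaw_tab jaw_tip
```

```text
t: 2.4
ee_pos: [544.3, 169.3, 200.0]
orientation: [0.458, 3.108, 0.0]
ft_force: [1.1, 0.9, -0.1]
width: 87.8
grasp_force: 0.0
t: 3.7
ee_pos: [543.4, 170.7, 200.0]
orientation: [2.038, 2.391, 0.0]
ft_force: [-0.5, 0.0, 0.7]
width: 87.8
grasp_force: 0.0
t 3.7 pos [543.4 170.7 200. ] F [-0.5  0.   0.7] w 87.8
shift, present axes [ 0.001 -0.005 -0.001] | final axes [ 0.001 -0.005 -0.001] turn [ 0.002 -0.    -0.011]
fixture 0.67 [260.4 215.6 204.3 263.1] 28911
[6.00361e+02 1.19259e+02 1.61000e-01 1.30000e-01]
jaw_tab 0.58 [269.6 128.9  96.1  30.7] 2613
jaw_tip 0.77 [302.1 126.3  25.6  20.8] 618
jaw_tip 0.54 [261.1 213.1 203.2 264.2] 28600
```

View pics/w1.png

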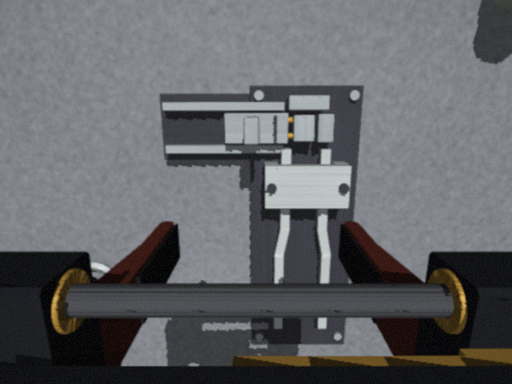

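The wrist view shows the fixture square on: bridge at (307,186), jaw tab top near (252,130), jaw nearly shut, and fixed jaw at (326,127). I'll check the estimate against corners picked in this picture.

Run:
```python
from h import *
from scipy.optimize import least_squares
im=np.load("pics/w1.npy");V=np.load("pics/w1_mv.npy");mv=(optics.camera_model("wrist"),V)
P=np.array([[-60,155,12],[60,155,12],[-155,147,12],[-155,77,12],[-44,75,44],[44,75,44],[44,30,44],[-44,30,44]],float)
uv=np.array([[250,86],[364,86],[161,94],[161,160],[264,163],[350,163],[350,209],[265,209]],np.float32)
g=cv2.cvtColor(im,cv2.COLOR_RGB2GRAY)
sub=cv2.cornerSubPix(g,uv.reshape(-1,1,2).copy(),(4,4),(-1,-1),(3,30,.01)).reshape(-1,2)
print(np.round(sub-uv,1).tolist())
for q in(uv,sub):
    r=least_squares(lambda p:(proj(place(P,p),mv)-q).ravel(),[602,119.4,.16],x_scale=[1,1,.01],loss="soft_l1")
    print(np.round(r.x,3),np.round((proj(place(P,r.x),mv)-q),1).tolist())
for n in("top","scene"): pass
# opening: tab mask: project tab at openings with pose
p=r.x
for o in(0,4,8,12): print(o,np.round(proj(place(np.array([[-60-o,100,80],[-46-o,100,80],[-60-o,124,80],[-46-o,124,80]],float),p),mv),0).tolist())
c=im[80:180,150:380];cv2.imwrite("pics/c1.png",cv2.resize(c[:,:,::-1],None,fx=3.4,fy=3.4,interpolation=cv2.INTER_CUBIC))
```

```text
[[-0.8999999761581421, -0.5], [-0.8999999761581421, -0.8999999761581421], [-1.600000023841858, -0.6000000238418579], [0.0, 0.0], [0.8999999761581421, -2.5], [1.2000000476837158, 2.9000000953674316], [-2.0999999046325684, -1.100000023841858], [-0.5, -1.100000023841858]]
[6.01514e+02 1.19107e+02 1.61000e-01] [[-0.7, -0.5], [0.0, -0.7], [-1.9, -0.3], [3.1, -0.2], [0.9, 3.3], [1.9, 3.2], [-1.2, -0.3], [-0.3, -0.1]]
[6.00891e+02 1.19530e+02 1.61000e-01] [[-0.4, -0.5], [0.4, -0.3], [-1.0, -0.2], [2.6, -0.6], [-0.6, 5.4], [0.2, -0.2], [0.4, 0.4], [-0.3, 0.4]]
0 [[247.0, 145.0], [263.0, 145.0], [247.0, 117.0], [263.0, 117.0]]
4 [[242.0, 145.0], [258.0, 145.0], [242.0, 117.0], [258.0, 117.0]]
8 [[238.0, 145.0], [254.0, 145.0], [237.0, 117.0], [254.0, 117.0]]
12 [[233.0, 145.0], [249.0, 145.0], [233.0, 117.0], [249.0, 117.0]]
```

View pics/c1.png

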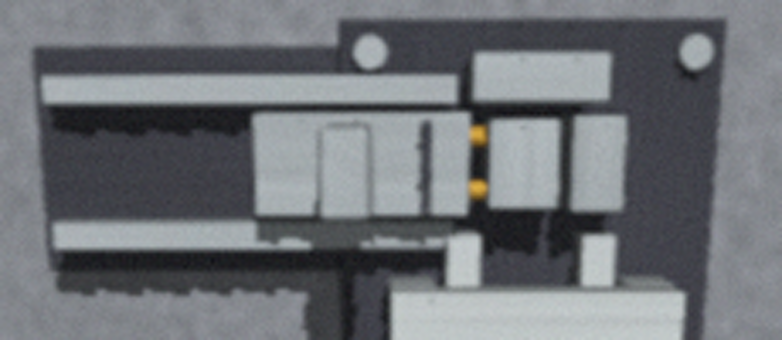

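Tab top edges at crop x 320–370 put the opening at about 3 mm. I'll use the fixture pose (601.4, 119.3, 0.161) and go to the tab.

```bash
sed -i 's/^F=.*/F=(601.4,119.3,.161)/' fx.py; python3 go.py $(python3 fx.py -56 112) 43 .161
```

```text
t 3.9 pos [543.4 170.6 199.9] F [-0.2  0.1  0.4] w 88.1
shift, present axes [ 1.301 -0.173  3.922] | final axes [ 1.301 -0.173  3.922] turn [-0.     0.     0.004]
```

```bash
python3 -m jog '[[0.65,-0.087,0.5,0,0,0,0.6],[0.65,-0.086,0.5,0,0,0,0.6],[0,0,0.7,0,0,0,0.6],[0,0,0.7,0,0,0,0.6],[0,0,0.6,0,0,0,0.6],[0,0,0.5,0,0,0,0.6],[0,0,0.42,0,0,0,0.6],[0,0,0,0,0,0,0.6]]'
python3 -m jog '[[0,0,0,0,0,0,0],[0,0,0,0,0,0,0],[0,0,0,0,0,0,0],[0,0,0,0,0,0,0],[0,0,0,0,0,0,0],[0,0,0,0,0,0,0]]'
```

```text
t: 4.7
ee_pos: [526.7, 220.3, 41.0]
orientation: [-2.035, -2.391, 0.006]
ft_force: [-1.0, -0.7, 0.6]
width: 52.4
grasp_force: 0.0
t: 5.3
ee_pos: [528.5, 221.0, 43.5]
orientation: [2.037, 2.391, 0.001]
ft_force: [-1.1, 0.3, 3.8]
width: 13.6
grasp_force: 30.0
```

```bash
python3 -m jog '[[0,-0.15,0,0,0,0,0],[0,-0.2,0,0,0,0,0],[0,-0.2,0,0,0,0,0],[0,-0.2,0,0,0,0,0],[0,-0.15,0,0,0,0,0],[0,-0.1,0,0,0,0,0],[0,0,0,0,0,0,0],[0,0,0,0,0,0,0]]'
python3 - <<'E'
from h import *; from fx import F
o=ctrl.get_obs();d=np.array(o["ee_pos"][:2])-F[:2];c,s=np.cos(F[2]),np.sin(F[2]);print("fixture xy",d@[c,s],d@[-s,c],o["ft_force"])
E
python3 -m jog '[[0,0,0,0,0,0,0.4],[0,0,0,0,0,0,0.4],[0,0,-0.5,0,0,0,0.4],[0,0,-0.7,0,0,0,0.4],[0,0,-0.9,0,0,0,0.5],[0,0,-0.9,0,0,0,0.6],[0,0,-0.9,0,0,0,1]]'
python3 go.py 606.5 -345 200 .02
```

```text
t: 6.1
ee_pos: [487.7, 214.4, 43.5]
orientation: [-2.037, -2.391, 0.001]
ft_force: [-0.7, -1.1, 8.6]
width: 14.0
grasp_force: 30.0
fixture xy -96.97086778113275 112.0569350063098 [-0.65102853 -1.12461603  8.62941275]
t: 6.8
ee_pos: [487.6, 214.2, 199.8]
orientation: [-2.037, -2.391, 0.002]
ft_force: [0.5, 0.2, 0.2]
width: 55.6
grasp_force: 0.0
t 6.8 pos [487.6 214.2 199.8] F [0.5 0.2 0.2] w 55.6
shift, present axes [-1.4275e+01  7.1200e-01 -2.0000e-03] | final axes [-1.4037e+01  2.6910e+00 -5.0000e-03] turn [-0.017  0.004  1.333]
```

```bash
python3 -m jog '[[-0.84,0.042,0,0,0,0,1],[-0.84,0.042,0,0,0,0,1],[-0.84,0.042,0,0,0,0,1],[-0.84,0.042,0,0,0,0,1],[-0.84,0.042,0,0,0,0,1],[-0.84,0.042,0,0,0,0,1],[-0.84,0.042,0,0,0,0,1],[-0.84,0.042,0,0,0,0,1],[-0.84,0.042,0,0,0,0,1],[-0.84,0.042,0,0,0,0,1],[-0.84,0.042,0,0,0,0,1],[-0.84,0.042,0,0,0,0,1],[-0.84,0.042,0,0,0,0,1],[-0.84,0.042,0,0,0,0,1],[-0.84,0.042,0,0,0,0,1],[-0.84,0.042,0,0,0,0,1],[-0.84,0.042,0,0,0,0.66,1],[0,0,0,0,0,0.67,1],[0,0,0,0,0,0,1],[0,0,0,0,0,0,1]]'
python3 go.py 606.5 -345 200 .02;python3 w.py w2 bar other_bar bar_lug
```

```text
t: 8.8
ee_pos: [607.1, -344.2, 198.3]
orientation: [-2.195, -2.245, 0.0]
ft_force: [0.2, -0.2, -0.2]
width: 87.9
grasp_force: 0.0
t 8.8 pos [ 607.1 -344.2  198.3] F [ 0.2 -0.2 -0.2] w 87.9
shift, present axes [-0.021 -0.015 -0.043] | final axes [-0.021 -0.015 -0.043] turn [-0.014 -0.01   0.022]
bar 0.81 [384.9 231.4 123.4  96.9] 2344
[ 7.65856e+02 -8.65578e+02  5.97000e-01  9.24000e-01]
bar 0.76 [259.1 118.   29.2 152.7] 3613
[ 6.03735e+02 -2.82280e+02  1.30000e-02  9.00000e-03]
bar 0.57 [152.7 259.5  27.5 141.7] 778
[ 7.65856e+02 -8.65578e+02  5.97000e-01  8.87000e-01]
other_bar 0.76 [ 97.3  83.5  57.  152.7] 4607
bar_lug 0.78 [384.2 232.6 123.4  98.1] 2294
bar_lug 0.72 [151.9 260.5  27.4 144. ] 755
bar_lug 0.7 [259.1 119.1  26.6 154.5] 3499
```

View pics/w2.png

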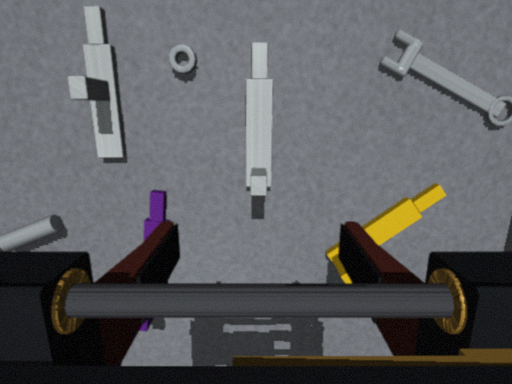

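This confirms the choice: a grey bar with its lug at the tail end at (258,184) and the tongue pointing up. The other bar is at (100,85), purple at (155,215), yellow at (390,235). Wrist fit is (603.7, -282.3, 0.013). Grasping the lug.

```bash
python3 go.py 605 -345.6 23 .014
```

```text
t 9.0 pos [ 607.7 -344.1  199.1] F [-0.3  0.6 -0.1] w 87.8
shift, present axes [-0.037 -0.068  4.402] | final axes [-0.037 -0.068  4.402] turn [-0.002 -0.002  0.076]
```

```bash
python3 -m jog '[[-0.037,-0.068,0.8,0,0,0.076,0.6],[0,0,0.8,0,0,0,0.6],[0,0,0.8,0,0,0,0.6],[0,0,0.7,0,0,0,0.6],[0,0,0.6,0,0,0,0.6],[0,0,0.4,0,0,0,0.6],[0,0,0.3,0,0,0,0.6],[0,0,0,0,0,0,0.6],[0,0,0,0,0,0,0],[0,0,0,0,0,0,0],[0,0,0,0,0,0,0],[0,0,0,0,0,0,0],[0,0,0,0,0,0,0],[0,0,0,0,0,0,0]]'
python3 go.py 605 -345.6 23 .014
```

```text
t: 10.4
ee_pos: [605.3, -346.6, 23.6]
orientation: [2.207, 2.235, 0.0]
ft_force: [-0.1, 0.4, 3.6]
width: 16.3
grasp_force: 30.0
t 10.4 pos [ 605.3 -346.6   23.6] F [-0.1  0.4  3.6] w 16.3
shift, present axes [ 0.026 -0.008  0.015] | final axes [ 0.026 -0.008  0.015] turn [ 0.006  0.004 -0.015]
```

```bash
python3 -m jog '[[0,0,-0.2,0,0,0,0],[0,0,-0.4,0,0,0,0],[0,0,-0.6,0,0,0,0],[0,0,-0.6,0,0,0,0],[0,0,-0.4,0,0,0,0],[0,0,-0.2,0,0,0,0],[0,0,0,0,0,0,0]]'
python3 go.py $(python3 fx.py 0 -125) 119.6 .161; python3 w.py w3 bar bar_lug
```

```text
t: 11.1
ee_pos: [605.6, -346.8, 120.7]
orientation: [2.206, 2.234, 0.001]
ft_force: [0.0, -0.2, -1.7]
width: 15.8
grasp_force: 30.0
t 11.1 pos [ 605.6 -346.8  120.7] F [ 0.  -0.2 -1.7] w 15.8
shift, present axes [8.563 0.501 0.017] | final axes [8.394 1.764 0.027] turn [ 0.018  0.013 -1.419]
bar 0.96 [440.5 233.2 107.3  71.6] 3198
[ 7.47927e+02 -6.41468e+02  6.92000e-01  9.52000e-01]
bar 0.71 [134.3 236.2  33.5  56.7] 1141
[ 7.47927e+02 -6.41468e+02  6.92000e-01  9.22000e-01]
bar 0.64 [260.8 142.   54.2 282.8] 12727
[ 6.02599e+02 -2.72073e+02 -1.50000e-02  4.66000e-01]
bar_lug 0.87 [260.2 142.8  55.2 282.6] 12829
bar_lug 0.86 [440.9 234.3 109.9  76.7] 3282
bar_lug 0.55 [132.9 235.4  37.5  54.4] 1113
```

View pics/w3.png

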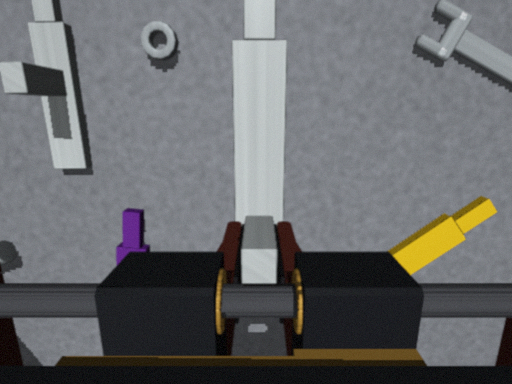

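The bar hangs in the fingers with its tongue forward: foot/tongue step at row 40, edges at columns 233–286. I'll check its sag and yaw in the grip.

Run:
```python
from h import *
mv=(optics.camera_model("wrist"),np.load("pics/w3_mv.npy"));o=ctrl.get_obs()
M=R.from_rotvec(o["orientation"]).as_matrix();t=np.array(o["ee_pos"])
# bar frame at grip: bar x=tool y, bar y=tool x, z=-tool z ; lug grip point at TCP-19 z
for pitch in(0,.05,.1,.15):
    P=np.array([[-14,40,12],[14,40,12],[-14,-50,12],[14,-50,12],[-8,73,12]],float)-[0,-63,42]
    P=P@R.from_euler("x",-pitch).as_matrix().T
    W=t+(np.c_[P[:,1],P[:,0],-P[:,2]-19])@M.T
    print(pitch,np.round(proj(W,mv),0).tolist())
```

```text
0 [[231.0, 40.0], [286.0, 40.0], [234.0, 209.0], [283.0, 209.0], [242.0, -35.0]]
0.05 [[232.0, 45.0], [285.0, 45.0], [234.0, 212.0], [282.0, 212.0], [242.0, -25.0]]
0.1 [[232.0, 51.0], [284.0, 51.0], [234.0, 214.0], [282.0, 214.0], [243.0, -16.0]]
0.15 [[233.0, 57.0], [283.0, 57.0], [234.0, 216.0], [282.0, 216.0], [244.0, -6.0]]
```

```bash
python3 -m jog '[[0,0,0,0,0,-0.35,0],[0,0,0,0,0,-0.36,0],[0,0,0,0,0,-0.36,0],[0,0,0,0,0,-0.35,0],[0.3,0.063,0,0,0,0,0],[0.5,0.105,0,0,0,0,0],[0.7,0.147,0,0,0,0,0],[0.8,0.168,0,0,0,0,0],[0.8,0.168,0,0,0,0,0],[0.8,0.168,0,0,0,0,0],[0.8,0.168,0,0,0,0,0],[0.8,0.168,0,0,0,0,0],[0.8,0.168,0,0,0,0,0],[0.8,0.168,0,0,0,0,0],[0.7,0.147,0,0,0,0,0],[0.4,0.084,0,0,0,0,0],[0.194,0.042,0,0,0,0,0],[0,0,0,0,0,0,0],[0,0,0,0,0,0,0]]'
python3 go.py $(python3 fx.py 0 -125) 35.6 .161; python3 w.py w4 fixture
```

```text
t: 13.15
ee_pos: [620.8, -4.3, 119.0]
orientation: [2.036, 2.392, -0.0]
ft_force: [0.6, -0.6, -1.3]
width: 15.7
grasp_force: 30.0
t 13.15 pos [620.8  -4.3 119. ] F [ 0.6 -0.6 -1.3] w 15.7
shift, present axes [0.004 0.018 2.085] | final axes [0.003 0.018 2.085] turn [-0.001  0.002 -0.003]
fixture 0.74 [260.  118.8 159.8 237.5] 22779
[6.00143e+02 1.23268e+02 1.59000e-01 4.87000e-01]
```

View pics/w4.png

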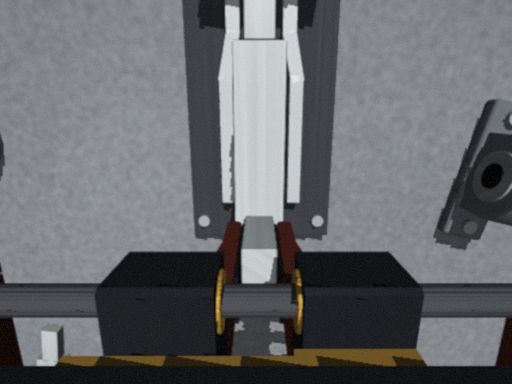

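The bar sits centred over the bay: its edges are at columns 233–286 and the walls at 222–301. Lowering.

```bash
python3 -m jog '[[0,0.025,0.4,0,0,0,0],[0,0,0.6,0,0,0,0],[0,0,0.5,0,0,0,0],[0,0,0.3,0,0,0,0],[0,0,0.15,0,0,0,0],[0,0,0.1,0,0,0,0],[0,0,0.04,0,0,0,0],[0,0,0,0,0,0,0],[0,0,0,0,0,0,0]]'
python3 go.py $(python3 fx.py 0 -125) 35.6 .161
```

```text
t: 14.15
ee_pos: [622.4, -3.5, 36.2]
orientation: [2.035, 2.392, 0.001]
ft_force: [0.6, -0.4, -2.2]
width: 16.0
grasp_force: 30.0
t 14.15 pos [622.4  -3.5  36.2] F [ 0.6 -0.4 -2.2] w 16.0
shift, present axes [-0.01  -0.025  0.014] | final axes [-0.01  -0.025  0.014] turn [0.012 0.002 0.001]
```

```bash
python3 -m jog '[[0,0,0.015,0,0,0,0],[0,0,0,0,0,0,0],[0,0,0,0,0,0,0]]'
python3 -m jog '[[0.1,0,0,0,0,0,0],[0.2,0,0,0,0,0,0],[0.2,0,0,0,0,0,0],[0.2,0,0,0,0,0,0],[0.2,0,0,0,0,0,0],[0.2,0,0,0,0,0,0],[0.1,0,0,0,0,0,0],[0,0,0,0,0,0,0]]'
python3 go.py $(python3 fx.py 0 -8) 35.6 .161
```

```text
t: 14.45
ee_pos: [622.4, -3.5, 35.6]
orientation: [2.035, 2.392, 0.001]
ft_force: [-0.4, -0.4, 4.7]
width: 15.7
grasp_force: 30.0
t: 15.25
ee_pos: [614.9, 44.5, 35.6]
orientation: [2.034, 2.392, 0.002]
ft_force: [-0.5, -0.9, 5.8]
width: 15.6
grasp_force: 30.0
t 15.25 pos [614.9  44.5  35.6] F [-0.5 -0.9  5.8] w 15.6
shift, present axes [ 1.7e+00 -3.1e-02 -1.0e-03] | final axes [ 1.7e+00 -3.2e-02 -1.0e-03] turn [0.016 0.002 0.005]
```

No lateral force so far. Continuing under the bridge to about 6 mm short of the stop.

```bash
python3 -m jog '[[0.1,-0.005,0,0,0,0,0],[0.2,-0.005,0,0,0,0,0],[0.25,0,0,0,0,0,0],[0.25,0,0,0,0,0,0],[0.25,0,0,0,0,0,0],[0.25,0,0,0,0,0,0],[0.15,0,0,0,0,0,0],[0.1,0,0,0,0,0,0],[0,0,0,0,0,0,0]]'
python3 go.py $(python3 fx.py 0 -8) 35.6 .161
```

```text
t: 16.15
ee_pos: [604.5, 105.6, 35.6]
orientation: [2.034, 2.393, 0.002]
ft_force: [1.5, 0.0, 6.2]
width: 16.0
grasp_force: 30.0
t 16.15 pos [604.5 105.6  35.6] F [1.5 0.  6.2] w 16.0
shift, present axes [ 0.151 -0.02  -0.   ] | final axes [ 0.151 -0.021 -0.   ] turn [0.016 0.001 0.005]
```

```bash
python3 -m jog '[[0.05,0,0,0,0,0,0],[0.05,0,0,0,0,0,0],[0.025,0,0,0,0,0,0],[0,0,0,0,0,0,0]]'
python3 -m jog '[[0.025,0,0,0,0,0,0],[0.025,0,0,0,0,0,0],[0,0,0,0,0,0,0]]'
python3 go.py $(python3 fx.py 0 -8) 35.6 .161
```

```text
t: 16.55
ee_pos: [603.7, 109.8, 35.6]
orientation: [2.034, 2.392, 0.001]
ft_force: [0.3, -3.7, 6.2]
width: 15.9
grasp_force: 30.0
t: 16.85
ee_pos: [603.6, 110.7, 35.6]
orientation: [2.034, 2.391, -0.0]
ft_force: [0.8, -10.0, 6.3]
width: 15.7
grasp_force: 30.0
t 16.85 pos [603.6 110.7  35.6] F [  0.8 -10.    6.3] w 15.7
shift, present axes [ 0.021 -0.019 -0.001] | final axes [ 0.021 -0.019 -0.001] turn [0.014 0.017 0.004]
```

The bar has reached the stop: the push force rose to 10 N within 1 mm of the expected place. Holding, then releasing and going up.

```bash
python3 -m jog '[[0.02,0,0,0,0,0,0],[0,0,0,0,0,0,0],[0,0,0,0,0,0,0],[-0.01,0,0,0,0,0,0],[0,0,0,0,0,0,0.3],[0,0,0,0,0,0,0.3],[0,0,0,0,0,0,0.4],[0,0,-0.4,0,0,0,0.4],[0,0,-0.8,0,0,0,0.4],[0,0,-0.8,0,0,0,0.6],[0,0,-0.9,0,0,0,0.6],[0.4,0,-0.9,0,0,0,0.6],[0.4,0,-0.3,0,0,0,0.6],[0,0,0,0,0,0,0.6]]'
python3 go.py $(python3 fx.py -97 112) 43 .161;python3 w.py w5 bar bar_lug
python3 - <<'E'
import numpy as np,cv2
im=np.load("pics/w5.npy");cv2.imwrite("pics/c5.png",cv2.resize(im[40:280,130:390,::-1],None,fx=2.4,fy=2.4,interpolation=cv2.INTER_CUBIC))
E
```

```text
t: 18.25
ee_pos: [598.3, 145.9, 201.5]
orientation: [2.032, 2.393, 0.006]
ft_force: [0.3, 0.4, 0.3]
width: 52.6
grasp_force: 0.0
t 18.25 pos [598.3 145.9 201.5] F [0.3 0.4 0.3] w 52.6
shift, present axes [ 2.133 -2.471  3.953] | final axes [ 2.13  -2.456  3.964] turn [ 0.045 -0.006  0.019]
bar 0.72 [258.  151.8  28.4 150.7] 2303
[ 6.063e+02 -2.838e+02  1.800e-02  9.270e-01]
bar 0.21 [209.8 187.2 210.3 274.9] 28686
bar_lug 0.77 [255.6 153.7  23.4 153.7] 2203
```

View pics/c5.png

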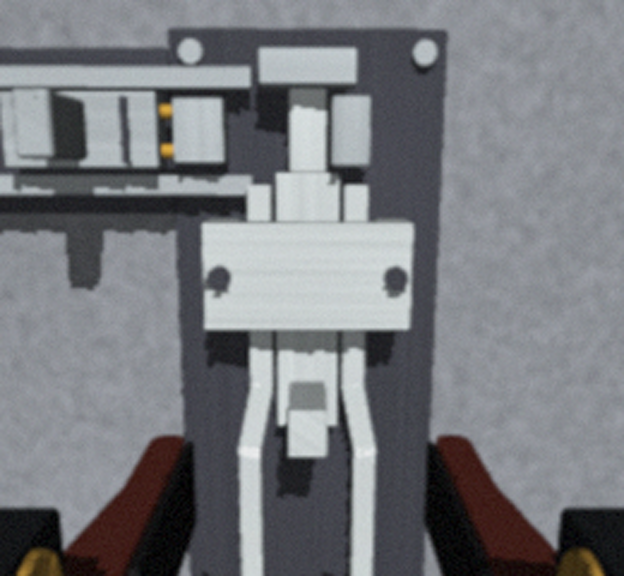

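The tongue reaches the stop block, lying beside the fixed jaw and centred, and the jaw is still open at left. Now to the tab.

```bash
python3 -m jog '[[0.7,-0.8,0,0.045,0,0,0.6],[0.7,-0.8,0.3,0,0,0,0.6],[0.73,-0.86,0.5,0,0,0,0.6],[0,0,0.7,0,0,0,0.6],[0,0,0.7,0,0,0,0.6],[0,0,0.7,0,0,0,0.6],[0,0,0.6,0,0,0,0.6],[0,0,0.42,0,0,0,0.6],[0,0,0,0,0,0,0.6],[0,0,0,0,0,0,0],[0,0,0,0,0,0,0],[0,0,0,0,0,0,0],[0,0,0,0,0,0,0],[0,0,0,0,0,0,0]]'
python3 go.py $(python3 fx.py -69 112) 43 .161
```

```text
t: 19.8
ee_pos: [486.4, 212.2, 43.0]
orientation: [-2.034, -2.391, 0.004]
ft_force: [3.0, -1.2, 0.7]
width: 16.0
grasp_force: 1.1
t 19.8 pos [486.4 212.2  43. ] F [ 3.  -1.2  0.7] w 16.0
shift, present axes [ 0.046  0.739 -0.002] | final axes [0.046 0.739 0.001] turn [-0.031 -0.003  0.001]
```

```bash
python3 -m jog '[[0,0,0,0,0,0,0],[0,0,0,0,0,0,0],[0,0,0,0,0,0,0],[0,0.1,0,0,0,0,0],[0,0.15,0,0,0,0,0],[0,0.15,0,0,0,0,0],[0,0.15,0,0,0,0,0],[0,0.06,0,0,0,0,0],[0,0.03,0,0,0,0,0],[0,0,0,0,0,0,0]]'
python3 go.py $(python3 fx.py -69 112) 43 .161
```

```text
t: 20.8
ee_pos: [511.9, 216.4, 43.0]
orientation: [-2.034, -2.391, 0.004]
ft_force: [-1.3, -1.9, 7.8]
width: 13.9
grasp_force: 30.0
t 20.8 pos [511.9 216.4  43. ] F [-1.3 -1.9  7.8] w 13.9
shift, present axes [ 0.046  0.095 -0.   ] | final axes [0.046 0.095 0.   ] turn [-0.032 -0.002  0.   ]
```

```bash
python3 -m jog '[[0,0.05,0,0,0,0,0],[0,0.045,0,0,0,0,0],[0,0,0,0,0,0,0]]' | grep -E "ee_pos|ft_f"
for i in 1; do python3 -m jog '[[0,0.025,0,0,0,0,0],[0,0,0,0,0,0,0]]'| grep -E "ee_pos|ft_f"; python3 -m jog '[[0,0.025,0,0,0,0,0],[0,0,0,0,0,0,0]]'| grep -E "ee_pos|ft_f"; done
```

```text
ee_pos: [515.5, 216.9, 43.0]
ft_force: [-1.0, -1.3, 8.5]
ee_pos: [516.3, 217.1, 43.0]
ft_force: [-2.4, -1.0, 8.4]
ee_pos: [517.0, 217.2, 43.0]
ft_force: [-3.2, -1.4, 9.7]
```

```bash
python3 -m jog '[[0,0.025,0,0,0,0,0],[0,0,0,0,0,0,0]]'| grep -E "ee_pos|ft_f"; python3 -m jog '[[0,0.025,0,0,0,0,0],[0,0,0,0,0,0,0]]'| grep -E "ee_pos|ft_f"; python3 go.py $(python3 fx.py -69 112) 43 .161
```

```text
ee_pos: [517.7, 217.3, 43.0]
ft_force: [-4.4, -1.4, 11.2]
ee_pos: [518.3, 217.4, 43.0]
ft_force: [-5.6, -1.9, 11.9]
t 21.9 pos [518.3 217.4  43. ] F [-5.6 -1.9 11.9] w 13.9
shift, present axes [ 0.047 -0.067  0.   ] | final axes [ 0.047 -0.067 -0.   ] turn [-0.054  0.     0.001]
```

The force is rising at about 2 N/mm, so the blade is pressing the tongue. One more mm, hold, ease back slightly, then release.

```bash
python3 -m jog '[[0,0.025,0,0,0,0,0],[0,0,0,0,0,0,0],[0,0,0,0,0,0,0],[0,0,0,0,0,0,0]]'| grep -E "ee_pos|ft_f"; python3 -m jog '[[0,-0.02,0,0,0,0,0],[0,0,0,0,0,0,0]]'| grep -E "ee_pos|ft_f"; python3 -m jog '[[0,0,0,0,0,0,0.25],[0,0,0,0,0,0,0.35],[0,0,0,0,0,0,0.4],[0,0,0,0,0,0,0.4],[0,0,-0.4,0,0,0,0.4],[0,0,-0.7,0,0,0,0.4],[0,0,-0.9,0,0,0,0.4],[-0.3,0,-0.9,0,0,0,0.4],[-0.3,0.6,-0.9,0,0,0,0.4],[-0.3,0.6,0,0,0,0,0.4],[-0.3,0.3,0,0,0,0,0.4],[0,0,0,0,0,0,0.4]]'
python3 w.py w6 jaw_tip jaw_tab
python3 - <<'E'
import numpy as np,cv2
im=np.load("pics/w6.npy");cv2.imwrite("pics/c6.png",cv2.resize(im[0:250,100:400,::-1],None,fx=2.4,fy=2.4,interpolation=cv2.INTER_CUBIC))
E
```

```text
ee_pos: [519.0, 217.5, 43.0]
ft_force: [-7.3, -1.2, 12.8]
ee_pos: [518.9, 217.5, 43.0]
ft_force: [-4.7, -2.0, 10.6]
t: 23.7
ee_pos: [587.4, 178.5, 193.1]
orientation: [-2.035, -2.389, 0.007]
ft_force: [-0.1, 0.3, -0.3]
width: 35.5
grasp_force: 0.0
jaw_tip 0.95 [245.9 127.8  24.5  24.6] 592
jaw_tab 0.73 [212.2 131.3  93.5  31.6] 2705
jaw_tab 0.47 [266.9 188.1  26.4 150.6] 2233
```

View pics/c6.png

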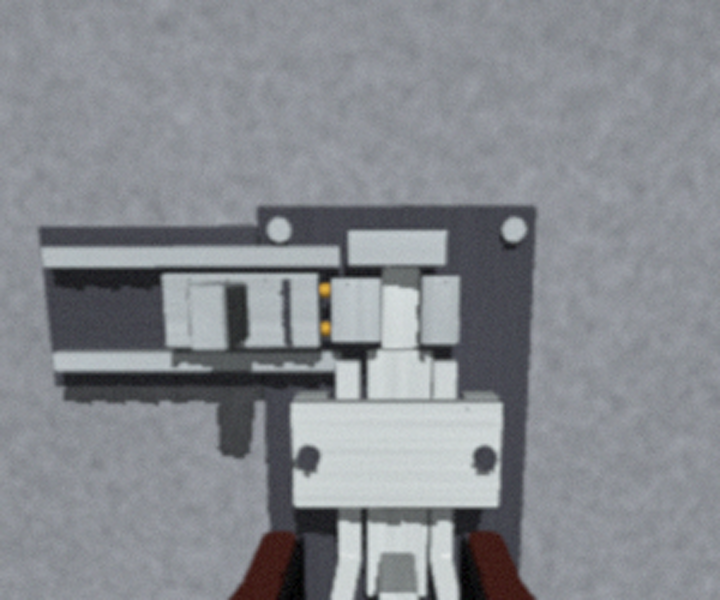

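The blade is against the tongue, with the tongue against the fixed jaw and the springs slightly compressed. A quick numeric check of the opening, from the tab's top edges at columns ≈179–194.

Run:
```python
from h import *; from fx import F
mv=(optics.camera_model("wrist"),np.load("pics/w6_mv.npy"))
for o in(12,14,16,18): print(o,"tab",np.round(proj(place(np.array([[-60-o,112,80],[-46-o,112,80]],float),F),mv)[:,0],1))
print("fixed jaw face/stop edges",np.round(proj(place(np.array([[10,112,34],[-20,130,36],[20,130,36],[-44,30,44],[44,30,44]],float),F),mv),1).tolist(), "seen jaw 275, stop 245..286, bridge 222..308")
print("blade face",[(c,np.round(proj(place(np.array([[c,112,34]],float),F),mv)[0,0],1)) for c in(-6,-5,-4)],"seen",100+382/2.4)
```

```text
12 tab [181.4 197.8]
14 tab [179.1 195.5]
16 tab [176.8 193.1]
18 tab [174.4 190.8]
fixed jaw face/stop edges [[275.2, 129.3], [244.7, 110.6], [285.9, 110.5], [222.1, 211.2], [307.9, 211.3]] seen jaw 275, stop 245..286, bridge 222..308
blade face [(-6, np.float64(259.1)), (-5, np.float64(260.1)), (-4, np.float64(261.1))] seen 259.1666666666667
```

```bash
python3 -c "
from workcell import ctrl
print(ctrl.close_job())"
```

```text
the job is handed in; nothing more can be done
None
```

I handed the job in at about 24 s: the bar with the tail lug is under the bridge and home against the end stop, and the jaw is closed on its tongue at about 14.5 mm opening, as measured in the last picture. The other bar was not touched. Handing in returned no verdict, and the blade's force on the tongue was only inferred from wrist force (about 7 N while pressing) and the pictures.

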